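# Clamp the hand microtome down with the F-clamp

### The job

Clamp the hand microtome's wooden board to the riser so that it cannot creep while the class cuts sections: slide the F-clamp's red jaw down its bar until the pad sits on the board and the arm tips up and jams, then screw the wooden handle firmly hand-tight, without overtightening. Leave the microtome where it stands and the flask, dish and basket undisturbed, and let go of the clamp.

Things in the scene. Friction and masses are not known exactly. Their poses are not given: they have to be found in the camera images.
- riser: Grey laminate slab on white legs, fixed to the bench: 288 (its x) by 400 (its y) by 30 mm thick, top 105 mm above the bench. Its origin is on the bench under the axis of the F-clamp's steel bar; the slab lies from x = 12 to 300 mm. The upright bar, 20 (x) by 12 mm (y), is fixed to the riser, ends 263 mm above the bench, and its lower jaw is bolted up under the slab.
- clamp_jaw (a joint): Height of the red sliding jaw on its bar, m, up positive: 0.025 to 0.046 at the start, -0.007 to 0 when set on the board. Loose, it sags and jams by its own weight where it is left. Pressed on the shoulder near the bar it slides at 5 to 13 N; pressed further out or on the handle it only jams. A press of 10 to 25 N sets it on the board; pressing much harder overloads the clamp and board.
- jaw_tilt (a joint): Tilt of the sliding jaw with its arm, rad: 0 square to the bar; -0.026 handle end sagging, as it hangs at the start; about +0.028 handle end tipped up, jammed by the pad bearing on the work (0.037 once tightened to 60 N). After the pad meets the board, the shoulder still goes down some 3 to 6 mm at little force while the arm tips from one to the other; then the force rises steeply.
- jaw_shoulder (a point): Middle of the flat red shoulder on top of the sliding jaw, the place to press: 32 mm from the bar's axis towards the handle, 211 mm above the bench at clamp_jaw 0. The flat is 36 mm long (along the arm, from 13.5 mm off the bar's axis) and 31 mm wide. The bar stands up to 56 mm above it when the jaw is down. Its x axis points along the arm from bar to handle, its z up the bar.
- clamp_screw: The steel screw, 12 mm thick, through the boss at the arm's end, 120 mm from the bar's axis along the riser's x; it carries the handle above and the black round pad, 24 mm wide, below. Origin on the screw's axis inside the boss.
- clamp_handle (a joint): Handle turn, rad, growing clockwise from above, which tightens: 0.64 mm per rad. Free turning takes 0.06 N m; jammed, some 0.06 plus 0.007 per N of clamping force, give or take 20 %. It slips in jerks: crept on, the moment climbs and drops; the peaks count. Half a turn after the jam: about 60 N, then 15 to 20 N per rad. Hand-tight: 0.4 to 0.5 N m, 50 to 75 N. Above 110 N the board dents.
- handle_grip (a point): Point on the handle's axis at the height to grip it. The handle is a round wooden grip, 31 mm thick and 76 mm long; this point lies 32 mm below its top and 44 mm above its lower end. Its z axis is the screw's axis.
- pad_face (a point): Middle of the pad's underside, which bears on the board; 135 mm below handle_grip.
- slicer: Hand microtome, loose, 0.85 kg: a beech board 195 by 100 by 20 mm lying on the riser, with a green bracket that carries a steel cutting plate 84 mm wide, 118 mm above the riser, and an orange specimen. Origin at the board's underside, roughly below the clamp's pad, 30 mm from the board's near end; its x axis runs along the board to the bracket. The board's top is 20 mm above the origin.
- slicer_plate (a point): Middle of the top of the microtome's steel cutting plate.
- flask: Conical glass flask, empty, loose, standing on the riser: 82 mm wide, 124 mm tall. Origin at the middle of its foot.
- dish: Round clear dish with dark red seeds in it, loose, on the riser: 90 mm wide, 14 mm tall. Origin at the middle of its underside.
- basket: Lime-green basket with four brown jars, loose, on the bench beside the riser: 150 by 200 mm, 75 mm tall, the jars up to about 100 mm. Origin at the middle of its underside.

How it is judged (in metres and radians):
On the way, in this order (a step that is already met when the one before it is completed fails the run):
1. The sliding jaw is down with its pad on the board, and its arm is tipped up and jammed (tilt above 0.02 rad, pad force above 3 N) (value of joint jaw_tilt above 0.02 rad and contact force between clamp_screw and slicer above 3 N), for 0.2 s.
2. The handle is screwed tight: the pad bears on the board with more than 40 N (contact force between clamp_screw and slicer above 40 N), for 0.3 s.
At the end, for the whole second after the job is handed in: The pad bears on the board with 35 to 100 N, the jaw's arm is tipped up and jammed (tilt above 0.02 rad), the microtome rests within 10 mm (its cutting plate within 12 mm) of where it stood, and the flask, dish and basket are within 20 mm of where they stood (contact force between clamp_screw and slicer between 35 and 100 N and value of joint jaw_tilt above 0.02 rad and distance of slicer from where it was at the start of the episode below 0.01 m and distance of slicer_plate from where it was at the start of the episode below 0.012 m and linear speed of slicer below 0.01 m/s and distance of each of flask, dish, basket from where it was at the start of the episode below 0.02 m); the robot touches nothing.
It fails at once if The pad presses on the board with more than 110 N, which dents it (contact force between clamp_screw and slicer above 110 N).
It fails at once if The flask, the dish or the basket is shoved more than 30 mm (distance of any of flask, dish, basket from where it was at the start of the episode above 0.03 m).
It also fails if it takes over 72 s, if anything falls off the work surface, if the arm or the gripper's body presses on something with over 40 N, if the wrist force passes 120 N, or if a joint passes its speed limit or range.

### The arm

A 6-joint arm with a two-finger parallel gripper is mounted at the origin on the work surface. World frame = base frame: x ahead of the robot, y to its left, z up, the work surface at z = 0. Lengths are in m, angles in degrees, forces in N, time in s.
With the tool pointing down it reaches from about 0.425 to 0.95 m from the base axis. Payload 3.5 kg.
Tool frame: the origin (TCP) lies between the finger pads; the fingertips stand 8 mm ahead of it and the grasp point (between the pads) lies 11 mm behind it; z points along the fingers, y is the line along which they close (so a half turn about z gives the same grasp; the last joint's range is limited). The gripper opens to 85 mm and grips with 20 to 120 N. Pads are 22 mm wide; open, the fingers measure 114 mm over their backs; the gripper's body (76 mm by 85 mm) begins 54 mm behind the grasp point. The pads swing forward as they close: fully open they stand 13 mm farther back than shut.
Start: joints at [-8.594, 16.404, 90.338, -0, 73.258, -8.594], TCP at [0.675, 0, 0.239] pointing down, gripper open.
Joint ranges: [-158.93, 158.93], [-51.34, 127.21], [12.03, 142.37], [-87.48, 267.48], [13.55, 161.25], [-162.69, 162.69]. Speed limits (degrees/s): [159.86, 159.86, 180, 180, 180, 180].

### API

Orientations are given as a 3x3 rotation matrix whose columns are the frame's x, y, z axes.
In Python, from workcell import observe, snapshot, job_done gives the robot as it stands. The module is installed in compiled form; this text tells all that it offers.
- The arm moves only by the shell command python3 -m inch 'ROWS'. ROWS is text: rows parted by semicolons, each of 7 numbers parted by spaces: the turn, a rotation vector about the tool's x, y, z in rad, then the shift along the tool's x, y, z in m, then the finger opening in m, from 0 to 0.0854. In form: rx ry rz dx dy dz hand; .... A call has 1 to 10 rows; each row is the pose to reach, as a shift and turn from the pose commanded when the call began, along the tool's axes at that moment; what a row does not reach only later rows make up. A row lasts 1/10 s, in which the tool goes at most 50 mm and 8.59 degrees, less where a joint would pass 70% of its speed; a pose out of reach is approached as far as the arm can. A call with a gripper value outside its range is refused whole. The fingers move at their own pace and stop on an object; the grip force is fixed at half the most. Time passes only in rows, so rows that repeat a pose let the fingers close. It gives the time, the measured TCP pose, the force, the opening and the grip force at its end, in the units of the state.
- observe(): the state, without advancing time (a new reading comes with each control period).
- snapshot(name): name is "scene" or "side" or "wrist"; returns a dict with "image" (400x640x3 uint8, red, green, blue), "mtx" (3x3 intrinsics, pixels), "T" (4x4, takes a point from camera to world coordinates). Camera axes: x right, y down, z forward; pixel columns grow to the right and rows downward; lengths in m; the calibration is good to about 2 mm. A picture is of the moment at which its call begins. There is no depth.
- job_done(): hands the job in; it is judged then, once.
The state is a dict: "time": time; "joint_positions": joint angles; "qd": joint speeds; "effort": joint torques, N m; "tcp_pos": TCP position; "tool_rot": TCP orientation; "contact_force": force on the tool from outside, world axes, zero at the start; "wrist_torque": the same for the moment, N m; "opening": finger opening in m; "gripper_force": force on a finger pad.
Only numpy, scipy, OpenCV 4.12 (cv2) and the standard library are available. Lean on these libraries where they do the work, as an engineer would, in place of code of your own. Each camera call takes 0.05 s, during which the arm holds its last target. There are 200 camera calls.

## Working session

There is one attempt and no reset: what is moved stays moved. The work goes in short steps, Python scripts to look and compute and a shell command to move; the robot and the scene stay as the last step left them, time stands still between calls to the robot, and variables do not carry over. Pictures are saved under pics/ and viewed, at most 10 in all, crops included, and the job is handed in when it is done.

```bash
mkdir -p pics
python3 - <<'E'
from workcell import *
import cv2,numpy as np
for n in("scene","side"):
    s=snapshot(n); cv2.imwrite(f"pics/{n}0.png",s["image"][:,:,::-1]); print(n,s["mtx"].tolist(),np.round(s["T"],4).tolist())
o=observe(); print(o["time"],o["tcp_pos"],o["tool_rot"],o["opening"])
E
```

```text
scene [[497.2585852624953, 0.0, 321.54049379323726], [0.0, 497.2585852624953, 195.59579666834856], [0.0, 0.0, 1.0]] [[-0.3556, 0.5328, -0.7679, 1.5487], [0.9345, 0.216, -0.2829, 0.4587], [0.0151, -0.8182, -0.5748, 0.8822], [0.0, 0.0, 0.0, 1.0]]
side [[363.3883785099114, 0.0, 324.6712285613043], [0.0, 363.3883785099114, 196.7210565246209], [0.0, 0.0, 1.0]] [[0.9961, -0.0399, 0.0785, 0.5368], [-0.0873, -0.5641, 0.8211, -0.5699], [0.0116, -0.8247, -0.5654, 0.6304], [0.0, 0.0, 0.0, 1.0]]
0.1 [6.74417203e-01 1.15502528e-04 2.38071599e-01] [[-1.90194269e-05  9.99997734e-01 -2.12872362e-03]
 [ 9.99999949e-01  1.96996018e-05  3.19501923e-04]
 [ 3.19543134e-04 -2.12871743e-03 -9.99997683e-01]] 0.08521103095507764
```

View pics/scene0.png

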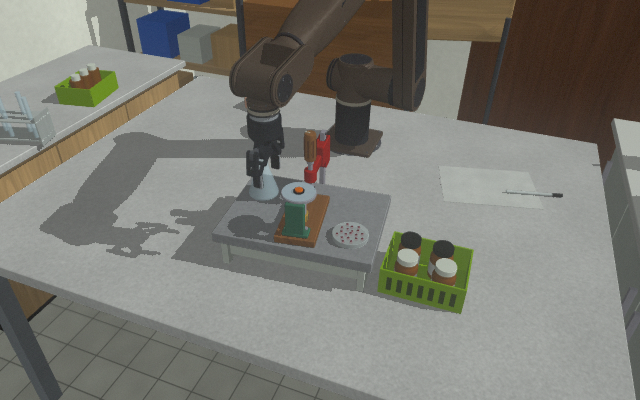

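View pics/side0.png

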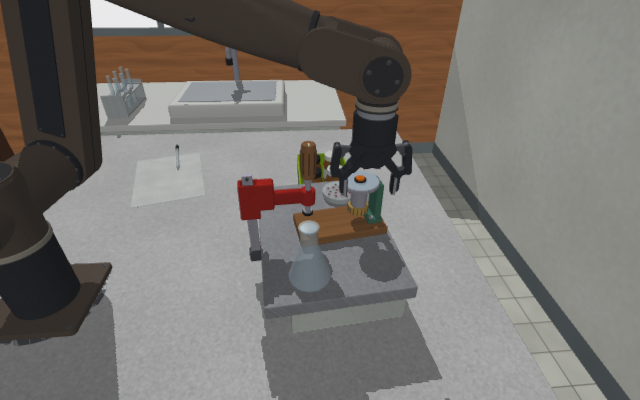

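Side: red jaw at (243–315, 178–218), handle at (308,142–180), flask at (310,230–287), microtome at (295–385,175–240). Scene: jaw at (318,150), dish at (350,235), basket at (427,270). I'll enlarge both.

Run:
```python
import cv2
a=cv2.imread("pics/scene0.png")[120:270,205:405]; cv2.imwrite("pics/sceneC.png",cv2.resize(a,None,fx=4,fy=4,interpolation=cv2.INTER_CUBIC))
a=cv2.imread("pics/side0.png")[130:310,230:430]; cv2.imwrite("pics/sideC.png",cv2.resize(a,None,fx=3.333333,fy=3.333333,interpolation=cv2.INTER_CUBIC))
```

```text
(no output)
```

View pics/sceneC.png

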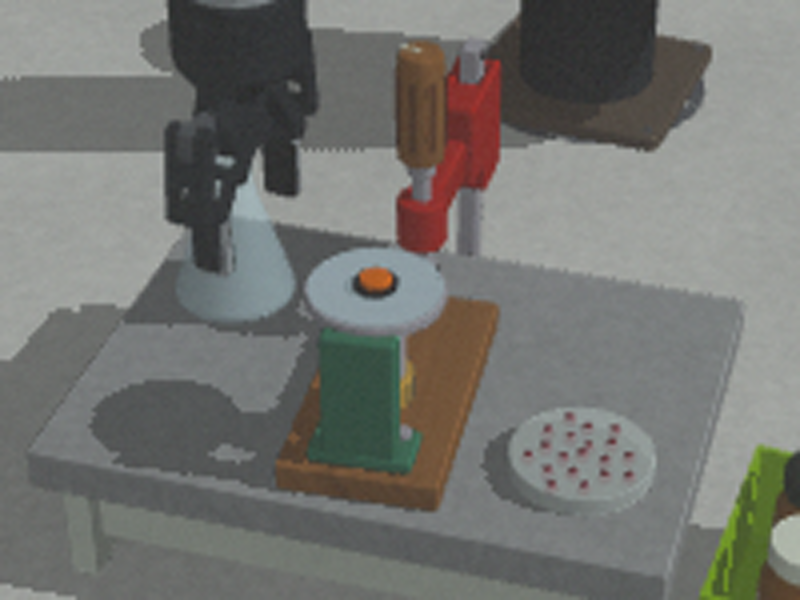

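View pics/sideC.png

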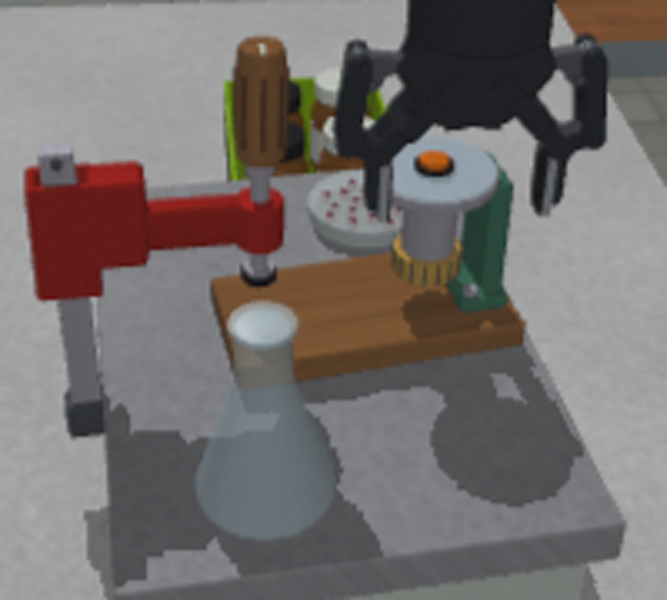

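```bash
cat > h.py <<'E'
import numpy as np
K={"scene":(497.2586,321.54,195.596),"side":(363.388,324.671,196.721)}
T={"scene":np.array([[-0.3556,0.5328,-0.7679,1.5487],[0.9345,0.216,-0.2829,0.4587],[0.0151,-0.8182,-0.5748,0.8822]]),
"side":np.array([[0.9961,-0.0399,0.0785,0.5368],[-0.0873,-0.5641,0.8211,-0.5699],[0.0116,-0.8247,-0.5654,0.6304]])}
def ray(n,p):
    f,cx,cy=K[n]; return T[n][:,3],T[n][:,:3]@np.array([(p[0]-cx)/f,(p[1]-cy)/f,1])
def atz(n,p,z):
    c,d=ray(n,p); return c+d*(z-c[2])/d[2]
def tri(ps):
    A=np.zeros((3,3));b=np.zeros(3)
    for n,p in ps:
        c,d=ray(n,p); d=d/np.linalg.norm(d); M=np.eye(3)-np.outer(d,d); A+=M;b+=M@c
    return np.linalg.solve(A,b)
E
python3 - <<'E'
from h import *
np.set_printoptions(precision=4,suppress=True)
S=lambda x,y:("scene",(x/4+205,y/4+120)); D=lambda x,y:("side",(x*.3+230,y*.3+130))
print("bar",atz(*S(473,45),.263),atz(*D(57,157),.263),tri([S(473,45),D(57,157)]))
print("handle top",tri([S(421,45),D(261,43)]))
print("handle bottom",tri([S(419,162),D(260,163)]))
print("boss bottom",tri([S(422,248),D(261,250)]))
a,b,c=[atz(*S(*p),.105) for p in((742,303),(668,575),(30,455))];d,e=[atz(*D(*p),.105) for p in((108,592),(620,525))]
print("corners",a,b,c,d,e)
an=lambda v:np.degrees(np.arctan2(v[1],v[0]))
print(an(b-a),an(b-c)-90,an(e-d))
print("board far corners", [atz(*S(*p),.125) for p in((278,470),(440,492),(497,310))],[atz(*D(*p),.125) for p in((212,285),(522,325))])
print("plate",tri([S(376,285),D(434,165)]),"flask foot",atz(*S(236,300),.105),atz(*D(265,500),.105))
E
```

```text
bar [0.4419 0.0524 0.263 ] [0.4441 0.041  0.263 ] [0.4413 0.0507 0.2598]
handle top [0.5634 0.063  0.3227]
handle bottom [0.5623 0.062  0.2414]
boss bottom [0.5614 0.0631 0.1761]
corners [0.4404 0.2508 0.105 ] [0.7198 0.279  0.105 ] [ 0.7616 -0.1128  0.105 ] [ 0.4698 -0.144   0.105 ] [ 0.7548 -0.1199  0.105 ]
5.7567990987474955 6.084779000244708 4.834702523375697
board far corners [array([0.7396, 0.0443, 0.125 ]), array([0.7226, 0.1403, 0.125 ]), array([0.5376, 0.108 , 0.125 ])] [array([0.5296, 0.0935, 0.125 ]), array([0.7322, 0.0354, 0.125 ])]
plate [0.674  0.0799 0.2243] flask foot [ 0.5665 -0.0697  0.105 ] [ 0.5561 -0.0859  0.105 ]
```

Riser yaw is about 5.6°, the bar is at (0.442, 0.051), the handle axis at (0.562, 0.0625), and the shoulder target at (0.473, 0.0535). I'll raise, turn so the fingers close across the arm, shut the fingers, and move over the shoulder.

```bash
python3 -m inch '0 0 0.14 0 0 -0.045 0; 0 0 0.28 0 0 -0.09 0; 0 0 0.42 0 0 -0.13 0; 0 0 0.56 0 0 -0.16 0; 0 0 0.7 0.01 -0.04 -0.16 0; 0 0 0.85 0.02 -0.08 -0.16 0; 0 0 1.0 0.03 -0.12 -0.16 0; 0 0 1.16 0.04 -0.16 -0.16 0; 0 0 1.32 0.05 -0.19 -0.16 0; 0 0 1.473 0.0534 -0.2014 -0.16 0'; python3 -m inch '0 0 0 0 0 0 0;0 0 0 0 0 0 0;0 0 0 0 0 0 0'
python3 - <<'E'
from workcell import *
import cv2,numpy as np
np.set_printoptions(precision=4,suppress=True)
o=observe(); print(o["joint_positions"],o["tcp_pos"],o["tool_rot"],o["contact_force"])
s=snapshot("wrist"); cv2.imwrite("pics/w1.png",s["image"][:,:,::-1]); print(s["mtx"],s["T"])
E
```

```text
time: 1.1
tcp_pos: [0.4712, 0.0543, 0.3994]
tool_rot: [[0.993, 0.115, 0.0], [0.115, -0.993, 0.0], [0.0, -0.0, -1.0]]
contact_force: [0.1, 0.2, -0.3]
opening: 0.0001
gripper_force: 0.0
time: 1.4
tcp_pos: [0.4742, 0.0531, 0.3989]
tool_rot: [[0.993, 0.122, -0.001], [0.122, -0.993, -0.0], [-0.001, -0.0, -1.0]]
contact_force: [-1.1, -0.2, 0.1]
opening: -0.0002
gripper_force: 0.0
[ -5.8131 -13.7787 104.7582  -0.0056  89.0659  77.167 ] [0.4742 0.0531 0.3989] [[ 0.9925  0.1222 -0.0008]
 [ 0.1222 -0.9925 -0.    ]
 [-0.0008 -0.0001 -1.    ]] [-1.0885 -0.2437  0.1227]
[[279.5045   0.     318.327 ]
 [  0.     279.5045 204.4016]
 [  0.       0.       1.    ]] [[ 0.1228 -0.9466 -0.2981  0.5508]
 [-0.9924 -0.1173 -0.0363  0.0619]
 [-0.0006  0.3003 -0.9539  0.5323]
 [ 0.      0.      0.      1.    ]]
```

View pics/w1.png

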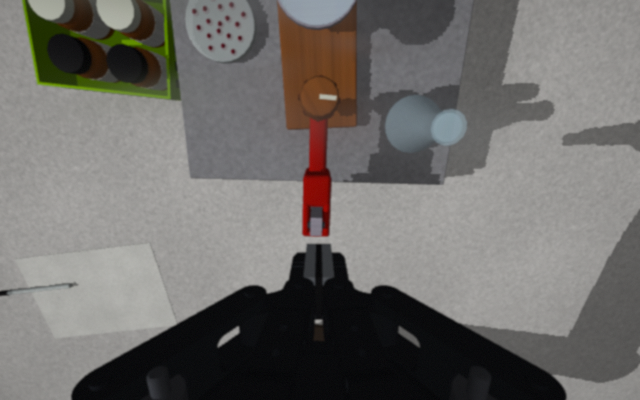

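Wrist view: bar top at (316,212), handle top at (319,97), shoulder flat from about row 172 to 205, centre column 316.

Run:
```python
import numpy as np
R=np.array([[.1228,-.9466,-.2981],[-.9924,-.1173,-.0363],[-.0006,.3003,-.9539]]);c=np.array([.5508,.0619,.5323])
for n,u,v,z in(("bar",316,212,.263),("handle",319,97,.323),("shoulderEnd",316.5,171,.245)):
    d=R@np.array([(u-318.327)/279.5,(v-204.4)/279.5,1]); print(n,c+d*(z-c[2])/d[2])
```

```text
bar [0.45829439 0.05300792 0.263     ]
handle [0.56370569 0.06314955 0.323     ]
shoulderEnd [0.49687297 0.05731503 0.245     ]
```

```bash
python3 -m inch '0 0 0.02 0 0 0.03 0; 0 0 0.02 0 0 0.07 0; 0 0 0.02 0 -0.001 0.1 0; 0 0 0.02 0 -0.001 0.115 0; 0 0 0.02 0 -0.001 0.12 0;0 0 0.02 0 -0.001 0.12 0'
python3 -m inch '0 0 0 0 0 0.004 0;0 0 0 0 0 0.008 0;0 0 0 0 0 0.008 0'
python3 - <<'E'
from workcell import *
import cv2
s=snapshot("side"); cv2.imwrite("pics/s2.png",cv2.resize(s["image"][120:270,210:360,::-1],None,fx=4,fy=4,interpolation=2))
E
```

```text
time: 2.05
tcp_pos: [0.4739, 0.0543, 0.2795]
tool_rot: [[0.995, 0.101, -0.0], [0.101, -0.995, -0.0], [-0.0, -0.0, -1.0]]
contact_force: [-0.2, 0.5, 0.8]
opening: -0.0003
gripper_force: 0.0
time: 2.35
tcp_pos: [0.4736, 0.0544, 0.2717]
tool_rot: [[0.995, 0.101, 0.001], [0.101, -0.995, -0.0], [0.001, 0.0, -1.0]]
contact_force: [0.5, 0.7, 0.0]
opening: 0.0003
gripper_force: 0.0
```

View pics/s2.png

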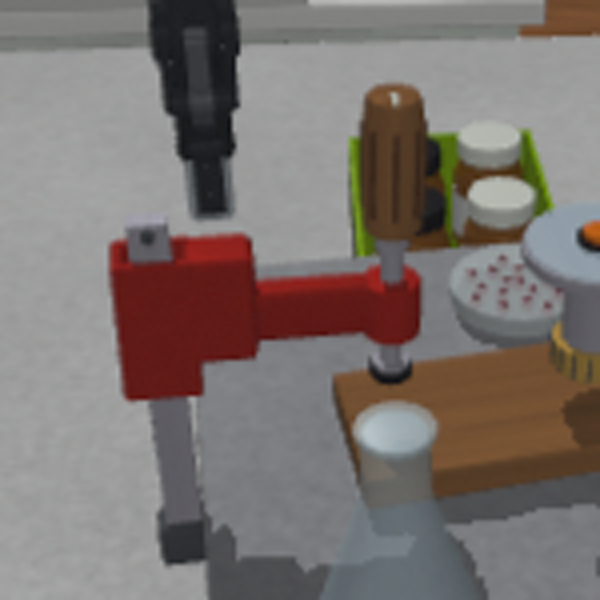

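Fingertips (210,215) are centred over the shoulder flat (170–250, 240), clear of the bar. Descending until contact.

```bash
python3 -m inch '0 0 0 0 0 0.004 0;0 0 0 0 0 0.008 0;0 0 0 0 0 0.010 0;0 0 0 0 0 0.012 0;0 0 0 0 0 0.014 0'
python3 -m inch '0 0 0 0 0 0.002 0;0 0 0 0 0 0.004 0;0 0 0 0 0 0.006 0;0 0 0 0 0 0.008 0'
python3 -m inch '0 0 0 0 0 0.002 0;0 0 0 0 0 0.004 0;0 0 0 0 0 0.006 0'
```

```text
time: 2.9
tcp_pos: [0.4734, 0.0544, 0.2571]
tool_rot: [[0.995, 0.101, -0.0], [0.101, -0.995, -0.0], [-0.0, 0.0, -1.0]]
contact_force: [0.3, -0.1, -0.4]
opening: -0.0001
gripper_force: 0.0
time: 3.3
tcp_pos: [0.4736, 0.0544, 0.2512]
tool_rot: [[0.995, 0.101, 0.0], [0.101, -0.995, -0.0], [0.0, 0.0, -1.0]]
contact_force: [-4.6, -0.4, 9.8]
opening: -0.0002
gripper_force: 5.1
time: 3.6
tcp_pos: [0.4736, 0.0544, 0.2467]
tool_rot: [[0.995, 0.101, 0.0], [0.101, -0.995, -0.0], [0.0, 0.0, -1.0]]
contact_force: [-6.3, 0.8, 12.6]
opening: -0.0001
gripper_force: 6.2
```

```bash
python3 -m inch '0 0 0 0 0 0.003 0;0 0 0 0 0 0.006 0;0 0 0 0 0 0.009 0;0 0 0 0 0 0.012 0;0 0 0 0 0 0.015 0'
python3 -m inch '0 0 0 0 0 0.002 0;0 0 0 0 0 0.004 0;0 0 0 0 0 0.006 0;0 0 0 0 0 0.008 0'
```

```text
time: 4.1
tcp_pos: [0.4737, 0.0544, 0.2318]
tool_rot: [[0.995, 0.101, 0.0], [0.101, -0.995, -0.0], [0.0, 0.001, -1.0]]
contact_force: [-7.9, 0.3, 13.3]
opening: -0.0003
gripper_force: 6.6
time: 4.5
tcp_pos: [0.4736, 0.0544, 0.2237]
tool_rot: [[0.995, 0.101, 0.0], [0.101, -0.995, -0.0], [0.0, 0.0, -1.0]]
contact_force: [-6.8, 0.7, 12.6]
opening: 0.0001
gripper_force: 6.5
```

```bash
python3 -m inch '0 0 0 0 0 0.0015 0;0 0 0 0 0 0.003 0'
python3 -m inch '0 0 0 0 0 0.001 0;0 0 0 0 0 0.002 0'
python3 -m inch '0 0 0 0 0 0.001 0;0 0 0 0 0 0.002 0'
```

```text
time: 4.7
tcp_pos: [0.4736, 0.0544, 0.218]
tool_rot: [[0.995, 0.101, 0.001], [0.101, -0.995, -0.0], [0.001, 0.0, -1.0]]
contact_force: [-1.8, -0.5, 2.6]
opening: -0.0003
gripper_force: 1.1
time: 4.9
tcp_pos: [0.4736, 0.0544, 0.2175]
tool_rot: [[0.995, 0.101, -0.0], [0.101, -0.995, -0.0], [-0.0, 0.0, -1.0]]
contact_force: [-6.7, 0.0, 15.3]
opening: -0.0
gripper_force: 7.3
time: 5.1
tcp_pos: [0.4736, 0.0543, 0.2173]
tool_rot: [[0.995, 0.101, -0.001], [0.101, -0.995, -0.001], [-0.001, 0.001, -1.0]]
contact_force: [-11.6, 0.4, 21.6]
opening: -0.0002
gripper_force: 11.0
```

Low force during tipping, then a steep rise to 21.6 N: set. I'll hold briefly, then lift clear.

```bash
python3 -m inch '0 0 0 0 0 0 0;0 0 0 0 0 0 0;0 0 0 0 0 0 0'; python3 -m inch '0 0 0 0 0 -0.01 0; 0 0 0 0 0 -0.03 0;0 0 0 0 0 -0.07 0;0 0 0 0 0 -0.11 0.0854;0 0 0 0 0 -0.14 0.0854;0 0 0 0 0 -0.16 0.0854;0 0 0 0 0 -0.16 0.0854;0 0 0 0 0 -0.16 0.0854'
python3 - <<'E'
from workcell import *
import cv2,numpy as np
np.set_printoptions(precision=4,suppress=True)
o=observe(); print(o["joint_positions"],o["tcp_pos"],o["tool_rot"])
s=snapshot("side"); cv2.imwrite("pics/s3.png",cv2.resize(s["image"][120:270,210:360,::-1],None,fx=4,fy=4,interpolation=2))
E
```

```text
time: 5.4
tcp_pos: [0.4736, 0.0543, 0.2173]
tool_rot: [[0.995, 0.101, -0.0], [0.101, -0.995, -0.001], [-0.001, 0.001, -1.0]]
contact_force: [-9.1, -0.3, 19.0]
opening: 0.0
gripper_force: 9.3
time: 6.2
tcp_pos: [0.4734, 0.0544, 0.3722]
tool_rot: [[0.995, 0.101, -0.001], [0.101, -0.995, 0.0], [-0.001, -0.0, -1.0]]
contact_force: [-0.9, -0.6, -0.2]
opening: 0.0722
gripper_force: 0.0
[ -5.6691 -13.5904 107.2802   0.0039  86.3546  78.5577] [0.4734 0.0544 0.3722] [[ 0.9949  0.1006 -0.0008]
 [ 0.1006 -0.9949  0.0001]
 [-0.0007 -0.0002 -1.    ]]
```

View pics/s3.png

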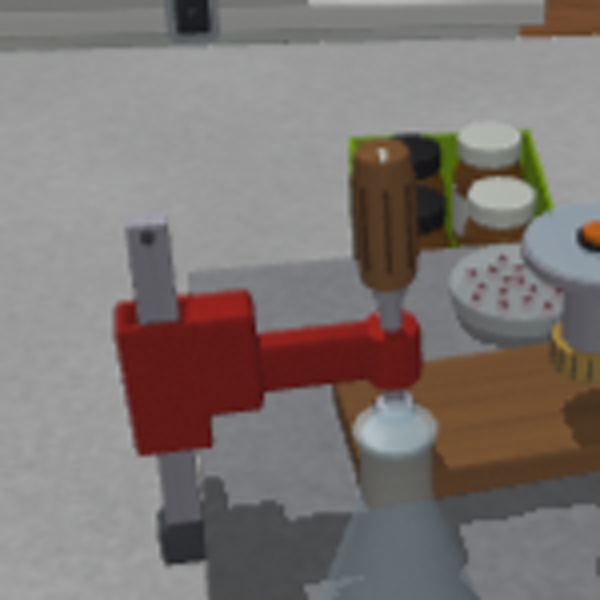

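Jaw is down, arm slopes up to the handle, handle top at (383,143), bottom (386,282). Move over the handle while unwinding the wrist.

```bash
python3 -m inch '0 0 -0.14 0.02 0 0 0.0854;0 0 -0.29 0.05 0 0 0.0854;0 0 -0.44 0.08 0 0 0.0854;0 0 -0.59 0.088 0.001 0 0.0854;0 0 -0.74 0.088 0.001 0 0.0854;0 0 -0.89 0.088 0.001 0 0.0854;0 0 -1.04 0.088 0.001 0 0.0854;0 0 -1.19 0.088 0.001 0 0.0854;0 0 -1.34 0.088 0.001 0 0.0854;0 0 -1.48 0.088 0.001 0 0.0854'
python3 -m inch '0 0 -0.14 0 0 0 0.0854;0 0 -0.29 0 0 0 0.0854;0 0 -0.44 0 0 0 0.0854;0 0 -0.59 0 0 0 0.0854;0 0 -0.74 0 0 0 0.0854;0 0 -0.89 0 0 0 0.0854;0 0 -1.04 0 0 0 0.0854;0 0 -1.19 0 0 0 0.0854;0 0 -1.34 0 0 0 0.0854;0 0 -1.48 0 0 0 0.0854'
python3 -m inch '0 0 -0.1 0 0 0 0.0854;0 0 -0.18 0 0 0 0.0854;0 0 -0.18 0 0 0 0.0854;0 0 -0.18 0 0 0 0.0854'
python3 - <<'E'
from workcell import *
from h import *
import cv2
np.set_printoptions(precision=4,suppress=True)
for p,z in(((305.75,155.75),.292),((306.5,190.5),.216)): print(atz("side",p,z))
o=observe(); print(o["joint_positions"],o["tcp_pos"],o["tool_rot"])
s=snapshot("wrist"); cv2.imwrite("pics/w4.png",s["image"][:,:,::-1]); print(s["T"])
E
```

```text
time: 7.25
tcp_pos: [0.5605, 0.0623, 0.3702]
tool_rot: [[-0.016, 1.0, -0.005], [1.0, 0.016, 0.0], [0.0, -0.005, -1.0]]
contact_force: [-0.7, 0.6, 0.2]
opening: 0.0853
gripper_force: 0.0
time: 8.25
tcp_pos: [0.5604, 0.0623, 0.3702]
tool_rot: [[-0.997, 0.075, -0.005], [0.075, 0.997, 0.0], [0.005, 0.0, -1.0]]
contact_force: [1.3, 0.0, 0.7]
opening: 0.085
gripper_force: 0.0
time: 8.65
tcp_pos: [0.5607, 0.0623, 0.3714]
tool_rot: [[-0.995, -0.097, -0.003], [-0.097, 0.995, 0.0], [0.003, 0.001, -1.0]]
contact_force: [0.1, 0.6, -0.8]
opening: 0.0853
gripper_force: 0.0
[0.5591 0.0663 0.292 ]
[0.5589 0.0572 0.216 ]
[ -3.9634  -1.6491  96.6514   0.0016  85.1752 -99.5479] [0.5607 0.0623 0.3714] [[-0.9952 -0.0973 -0.0031]
 [-0.0973  0.9953  0.0002]
 [ 0.0031  0.0005 -1.    ]]
[[-0.0978  0.9502  0.2958  0.4853]
 [ 0.9952  0.0931  0.0301  0.0542]
 [ 0.0011  0.2973 -0.9548  0.5051]
 [ 0.      0.      0.      1.    ]]
```

View pics/w4.png

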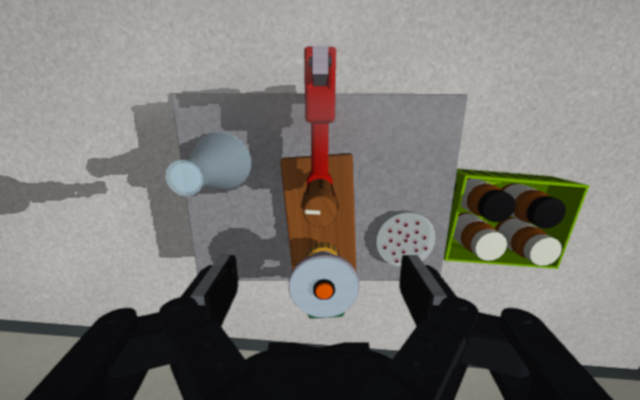

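Handle is centred between the open fingers, top at (321,211) → about x 0.558, y 0.063. Align tilt, descend, grip.

```bash
python3 -m inch '0 -0.03 0 0.001 0.001 0.02 0.0854;0 -0.03 0 0.001 0.001 0.05 0.0854;0 -0.03 0 0.001 0.001 0.08 0.0854;0 -0.03 0 0.001 0.001 0.105 0.0854;0 -0.03 0 0.001 0.001 0.12 0.0854;0 -0.03 0 0.001 0.001 0.122 0.0854;0 -0.03 0 0.001 0.001 0.122 0.0854'
python3 -m inch '0 0 0 0 0 0 0;0 0 0 0 0 0 0;0 0 0 0 0 0 0;0 0 0 0 0 0 0;0 0 0 0 0 0 0;0 0 0 0 0 0 0'
python3 - <<'E'
from workcell import *
o=observe(); print(o["joint_positions"],o["wrist_torque"],o["opening"])
E
```

```text
time: 9.4
tcp_pos: [0.5603, 0.0632, 0.2517]
tool_rot: [[-0.995, -0.099, 0.03], [-0.099, 0.995, 0.003], [-0.03, -0.0, -1.0]]
contact_force: [0.6, 0.2, 0.2]
opening: 0.0855
gripper_force: 0.0
time: 10.0
tcp_pos: [0.5604, 0.0633, 0.2523]
tool_rot: [[-0.995, -0.099, 0.031], [-0.099, 0.995, 0.003], [-0.031, -0.0, -1.0]]
contact_force: [-1.4, 0.5, 3.8]
opening: 0.0294
gripper_force: 59.5
[ -3.99624722   0.85482037 106.42596891   0.31759462  70.94274338
 -99.78126997] [ 0.08380852  0.14047307 -0.04899574] 0.029431917330168013
```

```bash
cat > t.py <<'E'
from workcell import *
import numpy as np
o=observe(); print("t",o["time"],"M",np.round(o["wrist_torque"],3),"q6",o["joint_positions"][5].round(1),"F",np.round(o["contact_force"],1),"z",o["tcp_pos"].round(4))
E
python3 -m inch '0 0 0.14 0 0 0 0;0 0 0.28 0 0 0.0001 0;0 0 0.42 0 0 0.0002 0;0 0 0.56 0 0 0.0002 0;0 0 0.7 0 0 0.0003 0' >/dev/null; python3 t.py
python3 -m inch '0 0 0.14 0 0 0 0;0 0 0.28 0 0 0.0001 0;0 0 0.42 0 0 0.0002 0;0 0 0.5 0 0 0.0002 0' >/dev/null; python3 t.py
python3 -m inch '0 0 0.1 0 0 0 0;0 0 0.2 0 0 0.0001 0;0 0 0.3 0 0 0.0001 0' >/dev/null; python3 t.py
```

```text
t 10.5 M [-0.579  0.496  0.21 ] q6 -59.4 F [-2.4 -1.9  5.5] z [0.5601 0.0623 0.2523]
t 10.9 M [-0.699  0.867  0.203] q6 -30.8 F [-3.5 -2.   6.9] z [0.5596 0.062  0.2522]
t 11.2 M [-0.686  1.138  0.058] q6 -13.7 F [-5.3 -2.5  6.7] z [0.5592 0.0619 0.2522]
```

```bash
python3 -m inch '0 0 0.06 0 0 0 0' >/dev/null; python3 t.py
python3 -m inch '0 0 0.06 0 0 0 0' >/dev/null; python3 t.py
python3 -m inch '0 0 0.06 0 0 0 0' >/dev/null; python3 t.py
python3 -m inch '0 0 0.06 0 0 0.0001 0' >/dev/null; python3 t.py
python3 -m inch '0 0 0.06 0 0 0 0' >/dev/null; python3 t.py
python3 -m inch '0 0 0.06 0 0 0 0' >/dev/null; python3 t.py
```

```text
t 11.3 M [-0.665  1.198  0.288] q6 -10.3 F [-5.7 -3.3  7.7] z [0.5591 0.062  0.2522]
t 11.4 M [-0.638  1.231  0.067] q6 -6.9 F [-5.2 -2.8  8. ] z [0.559  0.062  0.2521]
t 11.5 M [-0.689  1.343  0.27 ] q6 -3.4 F [-6.3 -3.2  8.5] z [0.559  0.062  0.2522]
t 11.6 M [-0.569  1.32   0.04 ] q6 0.0 F [-5.4 -4.   9.2] z [0.5589 0.062  0.2521]
t 11.7 M [-0.622  1.335  0.233] q6 3.5 F [-5.8 -2.   8.7] z [0.5588 0.062  0.2522]
t 11.8 M [-0.58   1.402  0.428] q6 6.9 F [-6.3 -2.8  8. ] z [0.5588 0.062  0.2521]
```

```bash
for i in 1; do :; done
python3 -m inch '0 0 0.02 0 0 0 0' >/dev/null; python3 t.py
python3 -m inch '0 0 0.02 0 0 0 0' >/dev/null; python3 t.py
python3 -m inch '0 0 0.02 0 0 0 0' >/dev/null; python3 t.py
python3 -m inch '0 0 0.02 0 0 0 0' >/dev/null; python3 t.py
python3 -m inch '0 0 0.02 0 0 0 0' >/dev/null; python3 t.py
python3 -m inch '0 0 0.02 0 0 0 0' >/dev/null; python3 t.py
python3 -m inch '0 0 0.02 0 0 0 0' >/dev/null; python3 t.py
python3 -m inch '0 0 0.02 0 0 0 0' >/dev/null; python3 t.py
```

```text
t 11.9 M [-0.54   1.387  0.148] q6 8.0 F [-6.2 -2.4  8.6] z [0.5588 0.0621 0.2522]
t 12.0 M [-0.557  1.384  0.345] q6 9.1 F [-6.6 -2.6  9. ] z [0.5587 0.062  0.2522]
t 12.1 M [-0.575  1.45  -0.024] q6 10.2 F [-7.  -1.4  8.4] z [0.5587 0.0621 0.2521]
t 12.2 M [-0.58   1.461  0.207] q6 11.4 F [-6.1 -2.9  9. ] z [0.5587 0.0621 0.2521]
t 12.3 M [-0.515  1.441 -0.043] q6 12.5 F [-6.3 -1.8  8.2] z [0.5587 0.0621 0.2521]
t 12.4 M [-0.516  1.488  0.095] q6 13.7 F [-6.6 -1.6  8.8] z [0.5587 0.0621 0.2521]
t 12.5 M [-0.549  1.509  0.331] q6 14.8 F [-6.6 -3.3  9. ] z [0.5586 0.0621 0.2521]
t 12.6 M [-0.536  1.42   0.053] q6 16.0 F [-6.8 -2.4  8. ] z [0.5586 0.0622 0.2521]
```

```bash
python3 -m inch '0 0 0.1 0 0 0 0;0 0 0.2 0 0 0 0;0 0 0.3 0 0 0.0001 0' >/dev/null; python3 t.py
python3 -m inch '0 0 0.01 0 0 0 0' >/dev/null; python3 t.py
python3 -m inch '0 0 0.01 0 0 0 0' >/dev/null; python3 t.py
python3 -m inch '0 0 0.01 0 0 0 0' >/dev/null; python3 t.py
python3 -m inch '0 0 0.01 0 0 0 0' >/dev/null; python3 t.py
python3 -m inch '0 0 0.01 0 0 0 0' >/dev/null; python3 t.py
python3 -m inch '0 0 0.01 0 0 0 0' >/dev/null; python3 t.py
python3 -m inch '0 0 0.01 0 0 0 0' >/dev/null; python3 t.py
python3 -m inch '0 0 0.01 0 0 0 0' >/dev/null; python3 t.py
python3 -m inch '0 0 0.01 0 0 0 0' >/dev/null; python3 t.py
python3 -m inch '0 0 0.01 0 0 0 0' >/dev/null; python3 t.py
```

```text
t 12.9 M [-0.366  1.639  0.318] q6 33.3 F [-8.2 -3.2 10.4] z [0.5584 0.0624 0.2521]
t 13.0 M [-0.373  1.627  0.265] q6 33.8 F [-7.4 -1.6  9.1] z [0.5584 0.0624 0.2521]
t 13.1 M [-0.378  1.646  0.412] q6 34.2 F [-7.9 -1.6  8.6] z [0.5583 0.0624 0.2521]
t 13.2 M [-0.452  1.62  -0.204] q6 34.8 F [-6.4 -2.4  9.2] z [0.5584 0.0624 0.2521]
t 13.3 M [-0.397  1.59  -0.087] q6 35.5 F [-7.6 -0.8  8.8] z [0.5583 0.0624 0.2521]
t 13.4 M [-0.444  1.594  0.084] q6 36.0 F [-7.4 -2.1  9.5] z [0.5584 0.0624 0.2521]
t 13.5 M [-0.374  1.679  0.119] q6 36.6 F [-7.9 -1.9  8.9] z [0.5583 0.0624 0.2521]
t 13.6 M [-0.409  1.611  0.265] q6 37.1 F [-7.9 -2.   9.7] z [0.5583 0.0625 0.2521]
t 13.7 M [-0.378  1.611  0.375] q6 37.7 F [-8.2 -1.2 10.1] z [0.5583 0.0624 0.2521]
t 13.8 M [-0.327  1.614 -0.11 ] q6 38.2 F [-7.  -0.8  9.8] z [0.5583 0.0625 0.2521]
t 13.9 M [-0.422  1.626 -0.117] q6 38.9 F [-7.1 -1.4  9.1] z [0.5583 0.0625 0.2521]
```

```bash
python3 -m inch '0 0 0.1 0 0 0 0;0 0 0.2 0 0 0 0;0 0 0.3 0 0 0.0001 0;0 0 0.4 0 0 0.0001 0' >/dev/null; python3 t.py
python3 -m inch '0 0 0.01 0 0 0 0' >/dev/null; python3 t.py
python3 -m inch '0 0 0.01 0 0 0 0' >/dev/null; python3 t.py
python3 -m inch '0 0 0.01 0 0 0 0' >/dev/null; python3 t.py
python3 -m inch '0 0 0.01 0 0 0 0' >/dev/null; python3 t.py
python3 -m inch '0 0 0.01 0 0 0 0' >/dev/null; python3 t.py
python3 -m inch '0 0 0.01 0 0 0 0' >/dev/null; python3 t.py
python3 -m inch '0 0 0.01 0 0 0 0' >/dev/null; python3 t.py
python3 -m inch '0 0 0.01 0 0 0 0' >/dev/null; python3 t.py
python3 -m inch '0 0 0.01 0 0 0 0' >/dev/null; python3 t.py
python3 -m inch '0 0 0.01 0 0 0 0' >/dev/null; python3 t.py
```

```text
t 14.3 M [-0.13   1.744  0.419] q6 62.0 F [-9.4 -0.9  9.3] z [0.5581 0.0628 0.2521]
t 14.4 M [-0.185  1.741  0.421] q6 62.4 F [-8.8 -1.4 10.4] z [0.5581 0.0629 0.252 ]
t 14.5 M [-0.139  1.757 -0.255] q6 62.9 F [-6.8 -1.3  9.6] z [0.5581 0.0629 0.2521]
t 14.6 M [-0.198  1.685 -0.287] q6 63.6 F [-8.6 -1.2 10. ] z [0.5581 0.0629 0.252 ]
t 14.7 M [-0.138  1.746 -0.12 ] q6 64.2 F [-8.8 -1.8  9.3] z [0.5581 0.0629 0.252 ]
t 14.8 M [-0.188  1.747 -0.066] q6 64.7 F [-8.  -1.7  9.5] z [0.5581 0.0629 0.252 ]
t 14.9 M [-0.098  1.747  0.102] q6 65.2 F [-8.8 -0.6 10.2] z [0.5581 0.0629 0.252 ]
t 15.0 M [-0.137  1.753  0.192] q6 65.8 F [-8.7 -1.3  9.5] z [0.5581 0.0629 0.252 ]
t 15.1 M [-0.125  1.795  0.383] q6 66.3 F [-8.3 -1.1 10.4] z [0.5581 0.0629 0.252 ]
t 15.2 M [-0.128  1.736  0.47 ] q6 66.9 F [-8.6 -0.9  9.7] z [0.5581 0.0629 0.252 ]
t 15.3 M [-0.105  1.67   0.485] q6 67.4 F [-9.  -1.4  9.5] z [0.5581 0.0629 0.252 ]
```

Peaks now about 0.49 N m, roughly 60 N, hand-tight. Release and lift.

```bash
python3 -m inch '0 0 0 0 0 0 0.0854;0 0 0 0 0 0 0.0854;0 0 0 0 0 0 0.0854;0 0 0 0 0 0 0.0854;0 0 0 0 0 0 0.0854;0 0 0 0 0 -0.02 0.0854;0 0 0 0 0 -0.05 0.0854;0 0 0 0 0 -0.09 0.0854;0 0 0 0 0 -0.13 0.0854;0 0 0 0 0 -0.13 0.0854'
python3 t.py
python3 - <<'E'
from workcell import *
import cv2
s=snapshot("side"); cv2.imwrite("pics/s5.png",cv2.resize(s["image"][120:300,210:420,::-1],None,fx=3.3,fy=3.3,interpolation=2))
E
```

```text
time: 16.3
tcp_pos: [0.5583, 0.0627, 0.3885]
tool_rot: [[0.948, 0.315, 0.043], [0.315, -0.949, 0.002], [0.042, 0.012, -0.999]]
contact_force: [0.4, 0.4, 0.6]
opening: 0.0854
gripper_force: 0.0
t 16.3 M [-0.001 -0.01  -0.025] q6 67.5 F [0.4 0.4 0.6] z [0.5583 0.0627 0.3885]
```

View pics/s5.png

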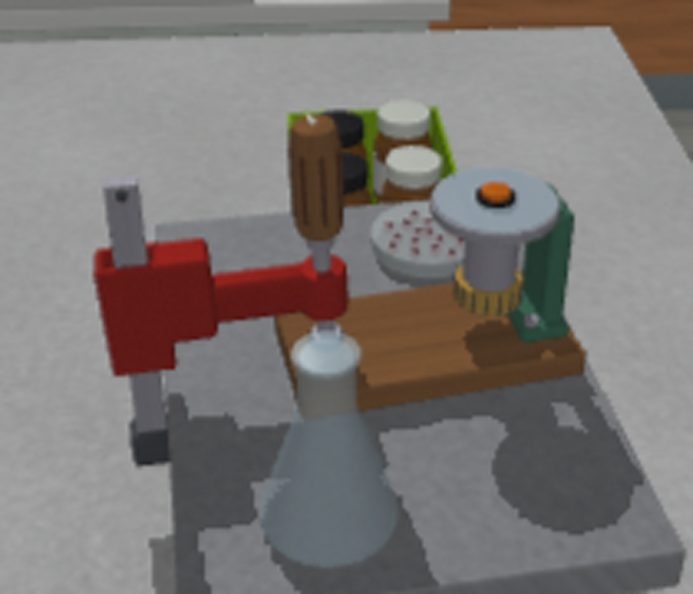

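The clamp is set with its arm tipped up. The microtome plate is at (360,179) in full-image pixels, the same as at the start, and the flask and dish are unmoved. The gripper is clear, so I'm handing in.

```bash
python3 -c "
from workcell import *
print(job_done())"
```

```text
the job is handed in; nothing more can be done
None
```

The job is handed in: the jaw is down and jammed on the board, the handle is hand-tight (peaks about 0.49 N m, so roughly 60 N, though I could not read the pad force directly), the clamp is released, and the last picture shows no visible shift of the microtome, flask, dish or basket.

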